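Clear the dished rack and put the dollies in it to dry

ROBOT

A 6-joint arm with a two-finger parallel gripper is mounted at the origin on a cart in front of the work surface, level with it; the furniture and walls round the work are solid. World frame = base frame: x ahead of the robot, y to its left, z up, the work surface at z = 0. Lengths are in m, angles in degrees, forces in N, time in s.
With the tool pointing down it reaches from about 0.325 to 0.775 m from the base axis. Payload 5.5 kg.
Tool frame: the origin (TCP) lies at the centre of the arm's flange, where the gripper is bolted on; the fingertips stand 182 mm ahead of it and the grasp point (between the pads) lies 163 mm ahead of it; z points along the fingers, y is the direction in which the jaws open and shut (so a half turn about z gives the same grasp; the last joint's range is limited). The gripper opens to 88 mm and grips with 3 to 60 N. Pads are 20 mm wide; open, the fingers measure 115 mm over their backs; the gripper's body (75 mm by 178 mm) begins 61 mm behind the grasp point.
Start: joints at [-77.447, 5.22, 70.514, -0, 104.267, -3.249], TCP at [0.163, -0.577, 0.405] pointing down, gripper open.
Joint ranges: [-164.24, 164.24], [-49.07, 125.15], [9.68, 141.18], [-86.29, 266.29], [3.28, 154.24], [-151.56, 151.56]. Speed limits (degrees/s): [147.25, 147.25, 172.46, 180, 180, 180].

INTERFACE

Orientations are given as [roll, pitch, yaw] about the fixed x, y, z axes, in that order (R = Rz(yaw) Ry(pitch) Rx(roll)).
In Python, from station import r gives the robot as it stands. The module is installed in compiled form; this text tells all that it offers. Calls block until the motion is done:
- r.reach(position, orientation): joint-space move of the TCP to a pose.
- r.servo_line(position, rotation=None, speed=0.15): straight line of the TCP; rotation=None keeps the orientation; speed is the mean speed in m/s.
- r.move_joints(angles): joint-space move.
- r.let_go() and r.grab(squeeze=None): open the fingers fully, or close them until they stop; squeeze is the grip in N (None keeps the last).
- r.wait(seconds).
- r.inverse_kinematics(position, orientation): joint angles nearest the present ones, or None.
- r.sense(): the state.
- r.snapshot(name): name is "side" or "top" or "wrist"; returns a dict with "frame" (480x640x3 uint8, red, green, blue), "fx", "fy", "cx", "cy" (pixels), "R" (3x3) and "t" (3): a world point X has camera coordinates R X + t. Camera axes: x right, y down, z forward; pixel columns grow to the right and rows downward; lengths in m; the calibration is good to about 2 mm. A picture is of the moment at which its call begins. There is no depth.
A pose or a line that the arm cannot do raises r.IKError and nothing moves.
- r.hand_in(): hands the job in, once; it reports no verdict.
The state is a dict: "clock": time; "joints": joint angles; "joint_vel": joint speeds; "joint_torque": joint torques, N m; "tcp_pos": TCP position; "orientation": TCP orientation; "contact_force": force on the tool from outside, world axes, zero at the start; "torque": the same for the moment, N m; "opening": finger opening in m.
Only numpy, scipy, OpenCV 4.12 (cv2) and the standard library are available. Lean on these libraries where they do the work, as an engineer would, in place of code of your own. Each camera call takes 0.05 s, during which the arm holds its last target.

TASK

The freshly oiled round-headed steel dollies in the tray go back into their rack to dry: swing the dust cover up to at least upright, then stand every dolly handle-up in a dished cup of its own, fully settled. Then fold the cover back down to half-way, 45 degrees above level, so that air still reaches them, and let go. The wooden disc left in one of the cups does not belong in the rack: lay it flat in the tray that the dollies came from; leave the hole saw and the wax tin where they are.

Things in the scene. Friction and masses are not known exactly. Their poses are not given: they have to be found in the camera images.
- cover (a joint): angle of the rack's dust cover (rad): 0 = lid level and shut over the cups, grows as its front edge lifts; 1.57 = straight up; stop at 1.9, leaning back. Stiff hinge: it stays where it is left and takes about 3 to 5 N at the rail to move.
- rail_mid (a point): middle of the cover's steel hand rail: a round bar 12 mm thick, 110 mm long, parallel to the hinge and 192 mm from it, held 42 mm off the cover's front edge by an arm at each end (clear gap of 36 mm between bar and edge). Can be pinched from above at any cover angle; it may turn between the fingers.
- cover_hinge (a point): middle of the hinge line, 142 mm above the bench top, fixed to the rack at its rear edge. Axes as the rack's: hinge line along y; the shut cover reaches 150 mm towards -x, the rail 192 mm.
- rack: plywood rack fixed to the bench, 150 mm (x) by 194 mm (y), board 18 mm thick, 35 mm end cheeks and two 150 mm rear uprights at its outer corners that carry the cover, a 50 mm high rail between them. Origin under its centre at bench height; x points to the hinged rear, -x to the front.
- cup0 (a point): centre of the mouth (rim plane, 43 mm above the bench) of the front left cup: a turned wooden cup with a conical dish, inside diameter 52 mm at the rim narrowing to about 20 mm at its floor 21 mm lower, outside 61 mm. Cups stand 68 mm apart. A seated dolly's middle is 32 mm above this point, its underside 19 mm below.
- cup1 (a point): centre of the mouth (rim plane, 43 mm above the bench) of the front right cup: a turned wooden cup with a conical dish, inside diameter 52 mm at the rim narrowing to about 20 mm at its floor 21 mm lower, outside 61 mm. Cups stand 68 mm apart. A seated dolly's middle is 32 mm above this point, its underside 19 mm below.
- cup2 (a point): centre of the mouth (rim plane, 43 mm above the bench) of the rear left cup: a turned wooden cup with a conical dish, inside diameter 52 mm at the rim narrowing to about 20 mm at its floor 21 mm lower, outside 61 mm. Cups stand 68 mm apart. A seated dolly's middle is 32 mm above this point, its underside 19 mm below.
- cup3 (a point): centre of the mouth (rim plane, 43 mm above the bench) of the rear right cup: a turned wooden cup with a conical dish, inside diameter 52 mm at the rim narrowing to about 20 mm at its floor 21 mm lower, outside 61 mm. Cups stand 68 mm apart. A seated dolly's middle is 32 mm above this point, its underside 19 mm below.
- dolly0_mid (a point): a dolly (all alike, one may be absent): oiled, slippery steel ball, 50 mm, with a 5 mm band round its middle, 57 mm across (in a cup just over the rim, so it cannot lean), below a round beech handle 20 mm thick; collar 43 to 53 mm above the underside, 102 mm high over all, 0.28 kg, bottom-heavy: it rights itself if tipped. Point on its axis half-way up, 51 mm above the underside; z along the handle, up. Grip 55 to 100 mm above the underside.
- dolly1_mid (a point): a dolly (all alike, one may be absent): oiled, slippery steel ball, 50 mm, with a 5 mm band round its middle, 57 mm across (in a cup just over the rim, so it cannot lean), below a round beech handle 20 mm thick; collar 43 to 53 mm above the underside, 102 mm high over all, 0.28 kg, bottom-heavy: it rights itself if tipped. Point on its axis half-way up, 51 mm above the underside; z along the handle, up. Grip 55 to 100 mm above the underside.
- dolly2_mid (a point): a dolly (all alike, one may be absent): oiled, slippery steel ball, 50 mm, with a 5 mm band round its middle, 57 mm across (in a cup just over the rim, so it cannot lean), below a round beech handle 20 mm thick; collar 43 to 53 mm above the underside, 102 mm high over all, 0.28 kg, bottom-heavy: it rights itself if tipped. Point on its axis half-way up, 51 mm above the underside; z along the handle, up. Grip 55 to 100 mm above the underside.
- dolly3_mid (a point): a dolly (all alike, one may be absent): oiled, slippery steel ball, 50 mm, with a 5 mm band round its middle, 57 mm across (in a cup just over the rim, so it cannot lean), below a round beech handle 20 mm thick; collar 43 to 53 mm above the underside, 102 mm high over all, 0.28 kg, bottom-heavy: it rights itself if tipped. Point on its axis half-way up, 51 mm above the underside; z along the handle, up. Grip 55 to 100 mm above the underside.
- plug0_mid (a point): a round flat wooden offcut disc, 46 mm across and 20 mm thick, 0.03 kg, that lies level in a cup, its upper 16 mm or so above the rim (only one of the four is present). The point is its centre, half-way up; z up.
- plug1_mid (a point): a round flat wooden offcut disc, 46 mm across and 20 mm thick, 0.03 kg, that lies level in a cup, its upper 16 mm or so above the rim (only one of the four is present). The point is its centre, half-way up; z up.
- plug2_mid (a point): a round flat wooden offcut disc, 46 mm across and 20 mm thick, 0.03 kg, that lies level in a cup, its upper 16 mm or so above the rim (only one of the four is present). The point is its centre, half-way up; z up.
- plug3_mid (a point): a round flat wooden offcut disc, 46 mm across and 20 mm thick, 0.03 kg, that lies level in a cup, its upper 16 mm or so above the rim (only one of the four is present). The point is its centre, half-way up; z up.
- tray: shallow open sheet-steel tray fixed to the bench, 150 mm (x) by 200 mm (y), rim 21 mm high, sides and floor 3 mm thick; the dollies stand in it at the start. Origin under its centre. A bench vice (122 mm high) stands just in front of it towards the robot, a drawer cabinet (205 mm high) some 50 mm behind it.
- hole_saw: bystander: black hole saw, 52 mm across, 74 mm high, standing near the vice; origin under its centre. Leave alone.
- wax_tin: bystander: flat round tin of wax, 67 mm across, 36 mm high; origin under its centre. Leave alone.

How it is judged:
By the outcome, as a careful person would: the job done as asked, in the order asked, and still so for the second after the job is handed in, with the robot touching nothing.
Of plug0, plug1, plug2, plug3 only 1 to 1 are there at a start; the rules pass over those that are not, and their reading is None.
Of dolly0, dolly1, dolly2, dolly3 only 3 to 4 are there at a start; the rules pass over those that are not, and their reading is None.
At some moment in a run one of dolly0, dolly1, dolly2, dolly3 may be knocked a few centimetres aside while the robot is not near it.
Once in a run the grip may slacken for a moment while it holds something.
It also fails if it takes over 210 s, if anything falls off the work surface, if the arm or the gripper's body presses on something with over 40 N, if the wrist force passes 120 N, or if a joint passes its speed limit or range.

## Working session

There is one attempt and no reset: what is moved stays moved. The work goes in short steps, each a Python script; the robot and the scene stay as the last script left them, time stands still between calls to the robot, and variables do not carry over. Pictures are saved under pics/ and viewed, and the job is handed in when it is done.

```bash
mkdir -p pics; ls; python3 - <<'E'
from station import r
import cv2
s=r.sense(); print(s)
for n in ["side","top","wrist"]:
    d=r.snapshot(n); cv2.imwrite(f"pics/{n}0.png",d["frame"][:,:,::-1]); print(n,d["fx"],d["cx"],d["cy"],d["R"],d["t"])
E
```

```text
pics
{'clock': 0.0, 'joints': array([-7.74476136e+01,  5.26296823e+00,  7.05820459e+01,  6.78090382e-04,
        1.04269229e+02, -3.24865552e+00]), 'joint_vel': array([ 0.01313259, -0.12898399, -0.03373432, -0.02580903, -0.10082821,
        0.03253593]), 'joint_torque': array([ 1.80589588e-03, -4.46449435e+01, -4.06440818e+01,  7.00603193e-02,
        2.91058148e-02, -1.57503478e-04]), 'tcp_pos': array([ 0.1633892 , -0.57737382,  0.40350638]), 'orientation': array([-1.79885978e+02, -7.13051486e-03,  1.58012013e+01]), 'contact_force': array([ 0.18363135,  0.01747014, -0.33423342]), 'torque': array([0.03057788, 0.00338287, 0.03136873]), 'opening': 0.08742348451099287}
side 436.0768846366529 319.9307110529715 242.35864281957015 [[-0.57183292 -0.82036868 -0.00152992]
 [-0.44800439  0.31383988 -0.83713595]
 [ 0.68724026 -0.47801648 -0.54699275]] [0.41602803 0.24324189 0.65504744]
top 541.7111319128066 324.11810415243247 234.81344319777708 [[-0.00988084 -0.99950014 -0.03003076]
 [-0.99472344  0.01289166 -0.1017796 ]
 [ 0.10211588  0.02886663 -0.99435359]] [0.20292675 0.48241877 0.94615025]
wrist 339.7742734936597 321.45782579659226 238.9553244932599 [[ 0.27264497 -0.96211314 -0.00173998]
 [-0.92298268 -0.2620658   0.28182349]
 [-0.27160207 -0.07523179 -0.95946469]] [-0.5986241  -0.03509116  0.39060461]
```

View pics/side0.png

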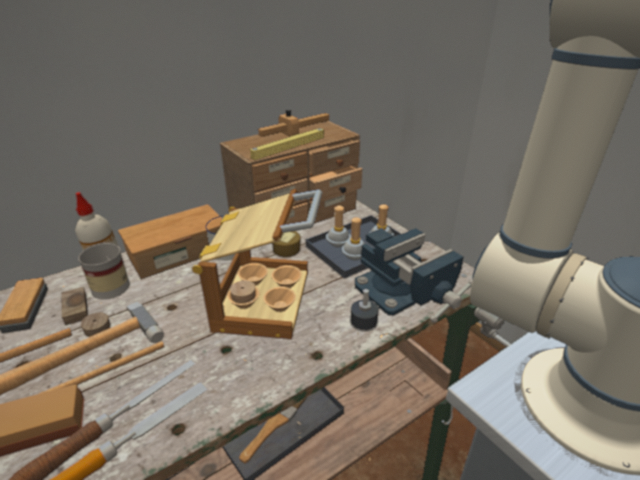

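View pics/top0.png

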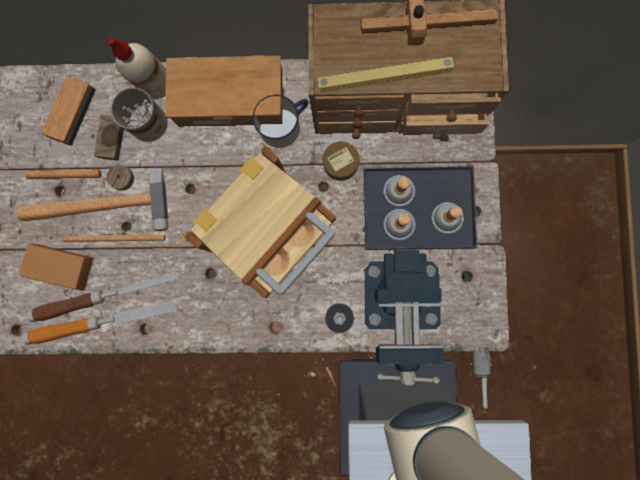

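View pics/wrist0.png

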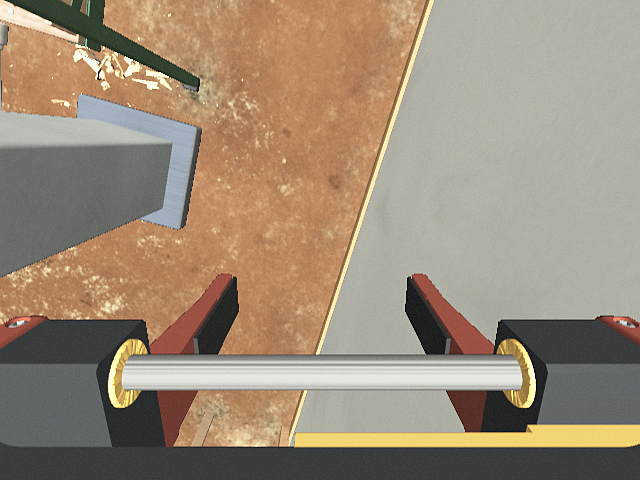

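Side: three dollies in the tray at (338,225), (355,238), (383,218), the disc in a cup at (243,292), and the cover part-open. Top: dollies at (400,188), (400,222), (447,215). The rack is at about (262,225) and rotated. Next I'll zoom in to get reference points.

```bash
cat > h.py <<'E'
import numpy as np, cv2
from station import r
def cam(n): return r.snapshot(n)
def ray(d,u,v):
    c=-d["R"].T@d["t"]; k=np.array([(u-d["cx"])/d["fx"],(v-d["cy"])/d["fy"],1.]); k=d["R"].T@k
    return c,k/np.linalg.norm(k)
def onz(d,u,v,z):
    c,k=ray(d,u,v); return c+k*(z-c[2])/k[2]
def tri(d1,p1,d2,p2):
    a,k=ray(d1,*p1); b,l=ray(d2,*p2)
    A=np.stack([k,-l],1); s=np.linalg.lstsq(A,b-a,rcond=None)[0]
    P,Q=a+k*s[0],b+l*s[1]; return (P+Q)/2,np.linalg.norm(P-Q)
def proj(d,X):
    c=d["R"]@np.asarray(X)+d["t"]; return np.array([d["fx"]*c[0]/c[2]+d["cx"],d["fy"]*c[1]/c[2]+d["cy"]])
def save(d,name,crop=None,scale=1):
    f=d["frame"][:,:,::-1]
    if crop: x0,y0,x1,y1=crop; f=f[y0:y1,x0:x1]
    cv2.imwrite(f"pics/{name}.png",cv2.resize(f,None,fx=scale,fy=scale,interpolation=cv2.INTER_CUBIC))
E
python3 - <<'E'
from h import *
d=cam("top"); save(d,"topA",(180,130,350,310),3.3); save(d,"topB",(320,130,510,270),4)
d=cam("side"); save(d,"sideA",(180,180,340,350),3.5); save(d,"sideB",(290,180,450,290),5)
E
```

```text
(no output)
```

View pics/topA.png

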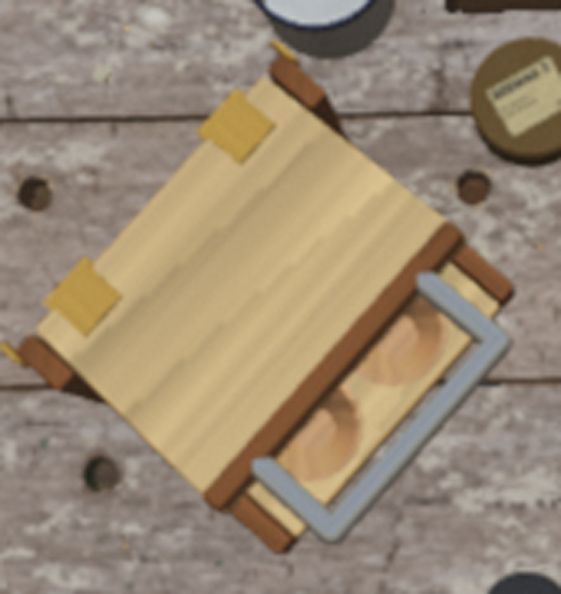

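View pics/sideA.png

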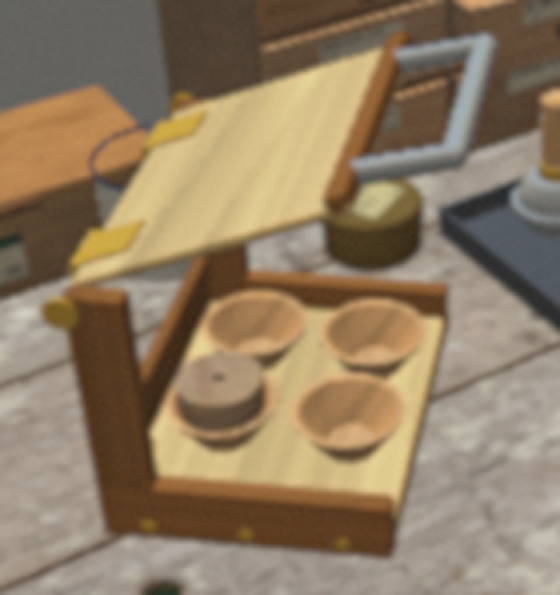

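View pics/topB.png

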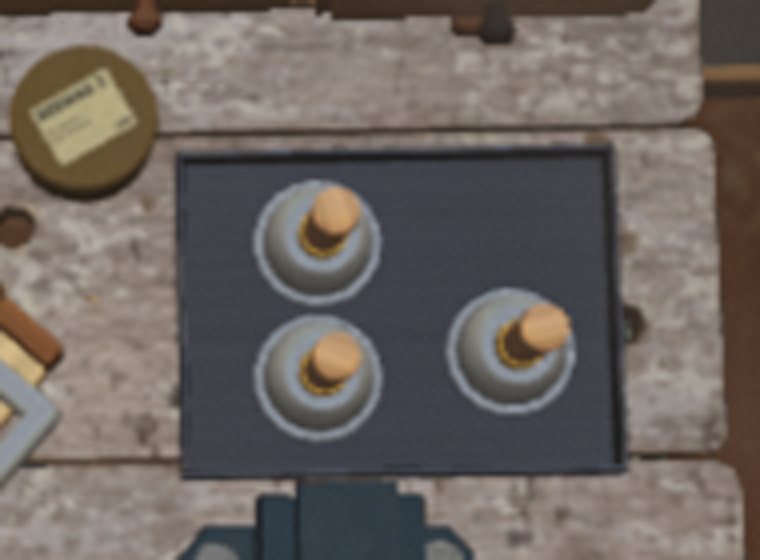

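View pics/sideB.png

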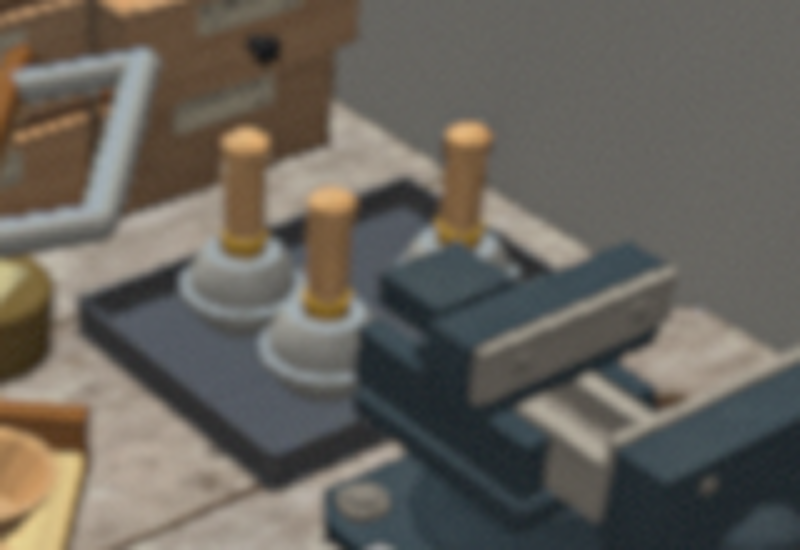

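```bash
cat > m1.py <<'E'
from h import *
T=cam("top");S=cam("side")
t=lambda a,b:(180+a/3.3,130+b/3.3); s=lambda a,b:(180+a/3.5,180+b/3.5)
print("railR",tri(T,t(497,338),S,s(483,48))); print("railL",tri(T,t(333,525),S,s(457,152)))
print("pinR",tri(T,t(285,52),S,s(183,100)));print("pinL",tri(T,t(10,353),S,s(62,312)))
for n,p in dict(c3=(254,326),c1=(375,333),c0=(350,412),c2=(222,405)).items(): print(n,onz(S,*s(*p),.043))
print("plugtop",onz(S,*s(220,378),.059))
E
python3 m1.py
python3 - <<'E'
from h import *
T=cam("top");S=cam("side")
b=lambda a,b:(320+a/4,130+b/4); sb=lambda a,b:(290+a/5,180+b/5)
for n,p,q,e in [("A",(337,212),(246,138),(318,242)),("B",(337,358),(331,200),(318,377)),("C",(545,330),(468,134),(511,350))]:
    print(n,tri(T,b(*p),S,sb(*q)),onz(T,*b(*p),.105),onz(T,*b(*e),.028))
for c in [(178,152),(612,147),(183,476),(624,470)]: print("tray",onz(T,*b(*c),.021))
print("vice",onz(T,410,255,.122),onz(T,365,300,.0),onz(T,438,262,0.03), "saw",onz(T,340,318,.074), "tin",onz(T,341,160,.036))
E
```

```text
railR (array([0.46955498, 0.18299376, 0.21107456]), np.float64(0.0010158727494182884))
railL (array([0.38760371, 0.25477875, 0.21407536]), np.float64(0.0006175179727896653))
pinR (array([0.61819166, 0.28624975, 0.14671874]), np.float64(0.0017524305743040654))
pinL (array([0.47187435, 0.41835263, 0.14361495]), np.float64(0.0016039950936129201))
c3 [0.53469009 0.29581426 0.043     ]
c1 [0.49017063 0.24346118 0.043     ]
c0 [0.43982425 0.2892608  0.043     ]
c2 [0.48317206 0.3414097  0.043     ]
plugtop [0.48526986 0.33978813 0.059     ]
A (array([0.56270682, 0.06175272, 0.10348675]), np.float64(0.0024175681315414792)) [0.56164675 0.06099641 0.105     ] [0.5632897  0.06051562 0.028     ]
B (array([0.50169095, 0.06305929, 0.10165009]), np.float64(0.002456011114164755)) [0.5004693  0.06251926 0.105     ] [0.50195826 0.06198796 0.028     ]
C (array([ 0.51223496, -0.02295927,  0.10157625]), np.float64(0.0025074303274212097)) [ 0.51092268 -0.02316364  0.105     ] [ 0.51296286 -0.02436974  0.028     ]
tray [0.60727002 0.12249649 0.021     ]
tray [ 0.60628515 -0.074454    0.021     ]
tray [0.45873463 0.12284292 0.021     ]
tray [ 0.4590296 -0.0742397  0.021    ]
vice [0.44058359 0.05677699 0.122     ] [0.36716573 0.12485556 0.        ] [ 0.43339658 -0.00417161  0.03      ] saw [0.338812   0.17070127 0.074     ] tin [0.61927119 0.16531963 0.036     ]
```

```bash
cat >> h.py <<'E'
from scipy.spatial.transform import Rotation as Ro
PSI=np.radians(48.3)
EX=np.array([np.cos(PSI),np.sin(PSI),0]); EY=np.array([-np.sin(PSI),np.cos(PSI),0]); EZ=np.array([0,0,1.])
HINGE=np.array([.545,.352,.142])
def orient(z,y):
    z=np.asarray(z,float);z=z/np.linalg.norm(z); y=y-z*np.dot(y,z); y=y/np.linalg.norm(y)
    return Ro.from_matrix(np.stack([np.cross(y,z),y,z],1)).as_euler('xyz',degrees=True)
def down(jaw_deg,tilt=0,tdir=None):
    """jaw direction in world deg; optional tilt so tool top leans by tilt deg towards -tdir"""
    j=np.radians(jaw_deg); y=np.array([np.cos(j),np.sin(j),0]); z=np.array([0,0,-1.])
    if tilt: t=np.radians(tilt); z=np.cos(t)*z+np.sin(t)*np.asarray(tdir)
    return orient(z,y)
def zax(o): return Ro.from_euler('xyz',o,degrees=True).as_matrix()[:,2]
def tcp(g,o): return np.asarray(g)-.163*zax(o)
def railpose(th,al,sgn=1,back=0,H=None):
    H=HINGE if H is None else H
    t,a=np.radians(th),np.radians(al)
    p=H-.192*np.cos(t)*EX+.192*np.sin(t)*EZ
    z=np.sin(a)*EX-np.cos(a)*EZ; b=np.cos(a)*EX+np.sin(a)*EZ
    o=orient(z,sgn*b); return tcp(p,o)-back*z,o
def ok(p,o):
    q=r.inverse_kinematics(p,o); return None if q is None else np.round(q,0)
def st(m=""):
    s=r.sense(); print(m,"t%.1f"%s["clock"],"op%.4f"%s["opening"],"F",np.round(s["contact_force"],1),"tcp",np.round(s["tcp_pos"],4)); return s
E
python3 - <<'E'
from h import *
T=cam("top")
print("drawer",onz(T,445,128,.1),onz(T,445,118,.205),onz(T,355,130,.1), onz(T,405,362,.12))
for s in (1,-1):
    for th,al,bk in [(21.7,40,.1),(21.7,40,.0),(21.7,30,0),(60,20,0),(90,0,0),(90,20,0),(105,0,0),(105,0,.06),(105,20,0),(105,20,.08)]: print(s,th,al,bk,ok(*railpose(th,al,s,bk)))
E
```

```text
drawer [ 0.65566282 -0.0103767   0.1       ] [0.63926812 0.01018177 0.205     ] [0.65507677 0.14120613 0.1       ] [0.27142235 0.06878863 0.12      ]
1 21.7 40 0.1 None
1 21.7 40 0.0 [  5. -47. 122.  27.  76. -43.]
1 21.7 30 0 [ 11. -39. 114.  18.  81. -36.]
1 60 20 0 [ 21. -17.  86.   9.  92. -25.]
1 90 0 0 [ 30.  16.  49.   0. 115. -18.]
1 90 20 0 [ 26.  -2.  71.   7.  93. -21.]
1 105 0 0 [ 31.  24.  40.   0. 116. -17.]
1 105 0 0.06 [ 31.  29.  27.  -0. 124. -17.]
1 105 20 0 [ 28.   5.  64.   7.  92. -19.]
1 105 20 0.08 [ 27.   4.  57.   7. 100. -19.]
-1 21.7 40 0.1 None
-1 21.7 40 0.0 [  5. -47. 122.  27.  76. 137.]
-1 21.7 30 0 [ 11. -39. 114.  18.  81. 144.]
-1 60 20 0 None
-1 90 0 0 None
-1 90 20 0 None
-1 105 0 0 None
-1 105 0 0.06 None
-1 105 20 0 None
-1 105 20 0.08 None
```

```bash
python3 - <<'E'
from h import *
for bk in (.03,.05,.07,.1): print(ok(*railpose(21.7,30,1,bk)))
p,o=railpose(21.7,30,1,.05)
r.reach([.30,-.25,.47],down(-42)); 
p2,_=railpose(21.7,30,1,.05); p2=p2+np.array([0,0,.06])
print(ok(p2,o))
r.reach(p2,o); st()
d=cam("wrist"); save(d,"w1")
save(cam("side"),"s1")
E
```

```text
[  9. -41. 112.  18.  85. -37.]
[  8. -42. 111.  19.  87. -37.]
[  7. -43. 110.  19.  90. -38.]
[  5. -44. 108.  20.  93. -38.]
[  8. -39. 103.  19.  92. -36.]
 t3.5 op0.0881 F [-0.2  0.2 -0.6] tcp [0.3558 0.1388 0.4573]
```

View pics/w1.png

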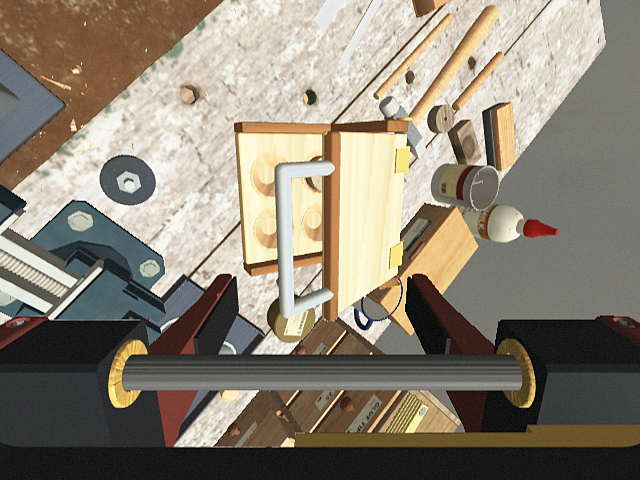

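View pics/s1.png

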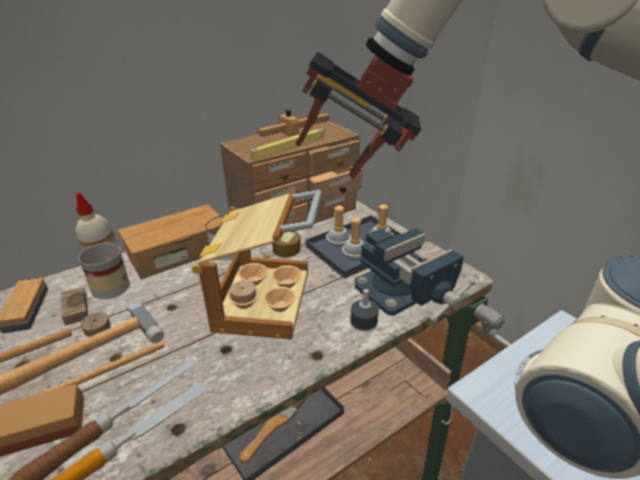

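The wrist view shows the rail at (287,240), parallel to the jaw plane and centred along the bar. Next I'll pinch it.

```bash
python3 - <<'E'
from h import *
p,o=railpose(21.7,30,1,.05); r.servo_line(p,o)
p,o=railpose(21.7,30); p=p+np.array([.001,0,0]); r.servo_line(p,o,speed=.06); st("at")
save(cam("wrist"),"w2")
r.grab(20); s=st("grabbed")
E
```

```text
at t5.2 op0.0876 F [-1.3  0.1  0.5] tcp [0.3731 0.1579 0.3546]
grabbed t6.4 op0.0114 F [ 1.6  2.7 -0.4] tcp [0.3732 0.1581 0.3542]
```

View pics/w2.png

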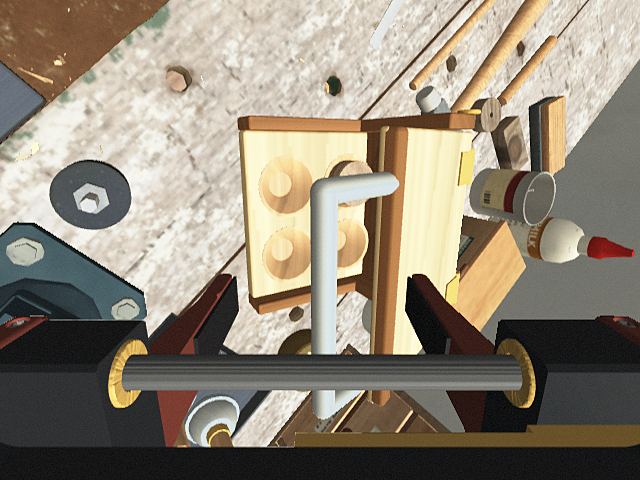

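```bash
python3 - <<'E'
from h import *
ths=np.linspace(21.7,106,15)
for th in ths[1:]:
    al=30-15*(th-21.7)/84.3
    p,o=railpose(th,al); r.servo_line(p,o,speed=.08)
    s=r.sense(); f=s["contact_force"]; print("%.0f"%th,np.round(f,1),"%.4f"%s["opening"],end="; ")
    if np.linalg.norm(f)>45: print("STOP");break
st()
save(cam("side"),"s2")
E
```

```text
28 [ 5.8  1.9 -1.7] 0.0115; 34 [ 4.8 -2.6 -0.3] 0.0117; 40 [ 2.6 -4.7  2.3] 0.0112; 46 [ 1.1 -5.2  1.3] 0.0111; 52 [ 2.1 -3.8  2.1] 0.0117; 58 [ 1.6 -4.8  3.2] 0.0115; 64 [ 3.4 -3.9  3.4] 0.0115; 70 [ 4.  -2.7  2.6] 0.0113; 76 [ 5.5 -3.2  2.2] 0.0114; 82 [ 5.1 -2.7  0.9] 0.0113; 88 [ 4.5 -2.5  1.1] 0.0111; 94 [ 5.6 -1.7  1.6] 0.0113; 100 [ 6.4 -1.8  1.1] 0.0117; 106 [ 6.6 -1.8  1.5] 0.0113;  t12.5 op0.0113 F [ 6.6 -1.8  1.5] tcp [0.5527 0.3602 0.484 ]
```

View pics/s2.png

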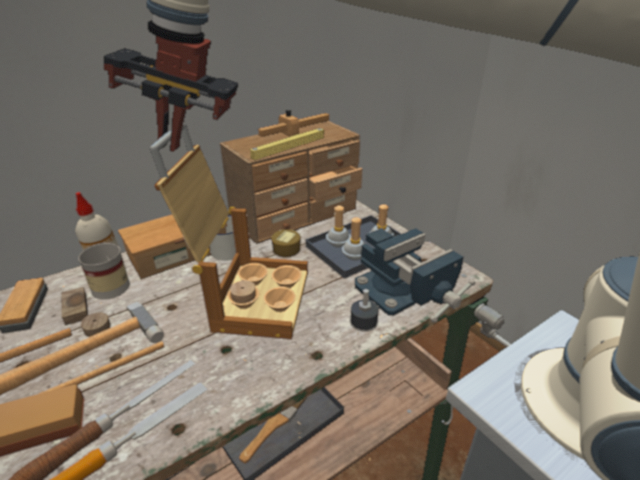

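The cover is leaning back past upright, with the rail at about (175,143). I'll release it, back off, and take a clean top view of the rack and the dollies.

```bash
python3 - <<'E'
from h import *
r.let_go(); p,o=railpose(106,15,1,.07); r.servo_line(p,o); st()
r.reach([.33,-.12,.42],down(-90)); st()
T=cam("top");S=cam("side"); save(T,"t3",(180,130,350,310),3.3); save(T,"t3b",(320,130,510,270),4); save(S,"s3",(130,110,340,350),2.5)
E
```

```text
t14.4 op0.0880 F [ 0.   0.5 -0.6] tcp [0.5403 0.3466 0.551 ]
 t16.5 op0.0878 F [ 0.2 -0.3 -0.3] tcp [ 0.3303 -0.1198  0.4202]
```

View pics/t3.png

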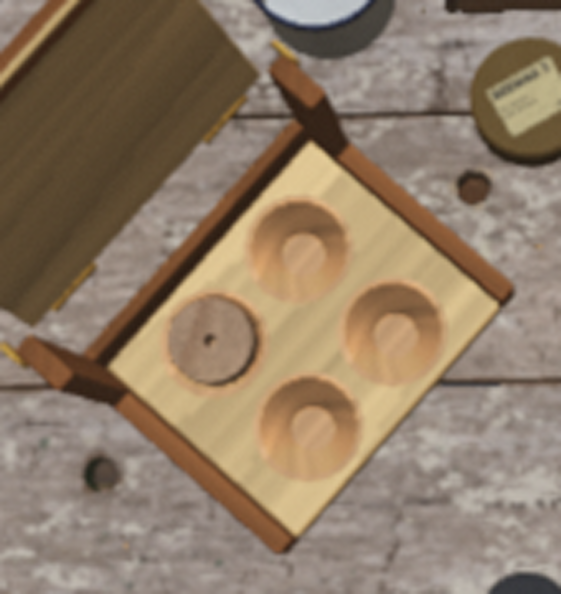

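View pics/s3.png

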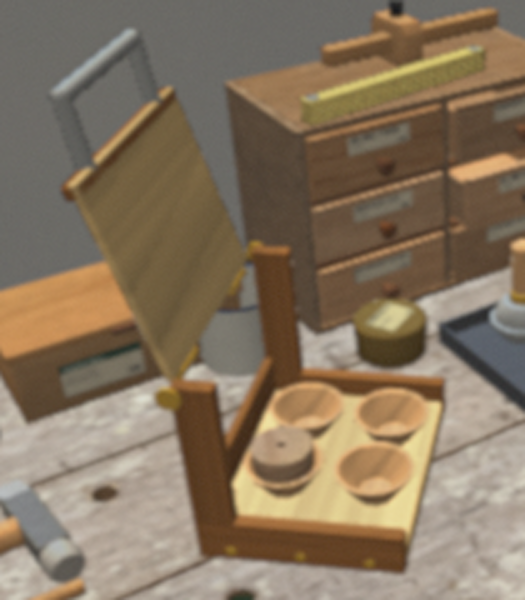

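View pics/t3b.png

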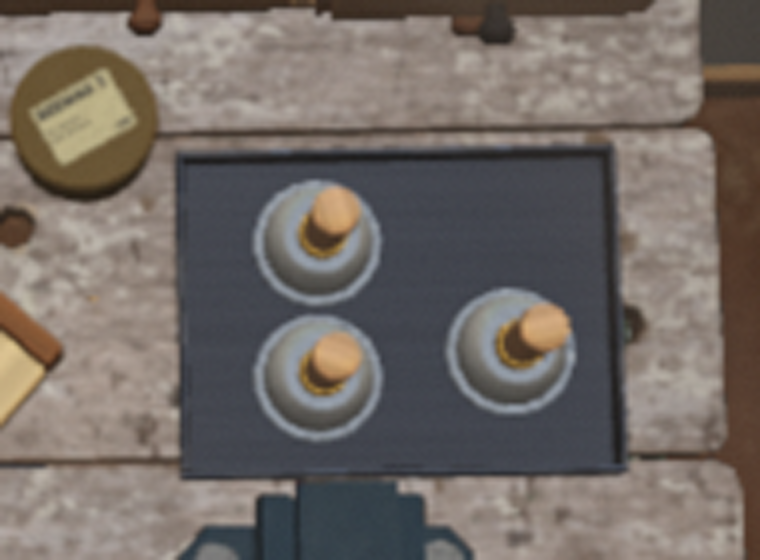

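```bash
python3 - <<'E'
from h import *
T=cam("top");S=cam("side"); t=lambda a,b:(180+a/3.3,130+b/3.3); s=lambda a,b:(130+a/2.5,110+b/2.5)
C={0:(309,428),1:(393,332),2:(214,341),3:(299,250)}; D={0:(375,473),1:(391,414),3:(308,408)}
P=np.array([onz(T,*t(*C[i]),.043) for i in range(4)]); print(P)
print({i:onz(S,*s(*D[i]),.043) for i in D}); print("plug",onz(T,*t(211,339),.059))
loc=np.array([[-34,34],[-34,-34],[34,34],[34,-34]])/1e3
# 2D similarity fit
z=P[:,0]+1j*P[:,1]; w=loc[:,0]+1j*loc[:,1]; k=np.sum((z-z.mean())*w.conj())/np.sum(abs(w)**2); print("centre",z.mean(),"scale",abs(k),"yaw",np.degrees(np.angle(k)))
f=z.mean()+np.exp(1j*np.angle(k))*w; print(f)
# rail
print(tri(T,(0,0),S,(0,0))[1]*0); 
E
```

```text
[[0.44011714 0.28657573 0.043     ]
 [0.49120479 0.24127869 0.043     ]
 [0.48760217 0.33789508 0.043     ]
 [0.53648291 0.2919649  0.043     ]]
{0: array([0.4362538 , 0.29136349, 0.043     ]), 1: array([0.48974953, 0.2454095 , 0.043     ]), 3: array([0.53381521, 0.29488774, 0.043     ])}
plug [0.48697019 0.33666662 0.059     ]
centre (0.4888517498982847+0.289428599810535j) scale 1.0044635436347884 yaw 47.66770788984699
[0.4408206 +0.28719064j 0.49108971+0.24139745j 0.48661379+0.33745975j
 0.5368829 +0.29166656j]
0.0
```

```bash
cat >> h.py <<'E'
RC=np.array([.488,.291]); PSI=np.radians(47.8)
EX=np.array([np.cos(PSI),np.sin(PSI),0]); EY=np.array([-np.sin(PSI),np.cos(PSI),0])
HINGE=np.array([.545,.352,.142])
LOC={0:(-.034,.034),1:(-.034,-.034),2:(.034,.034),3:(.034,-.034)}
def cup(i): return np.array([*RC,.043])+LOC[i][0]*EX+LOC[i][1]*EY
def dollies(T=None):
    T=T or cam("top"); h=cv2.cvtColor(T["frame"],cv2.COLOR_RGB2HSV)
    m=cv2.inRange(h,(5,70,150),(20,255,255)); m[:,:355]=0; m[:,490:]=0; m[:150]=0; m[258:]=0
    n,_,st_,c=cv2.connectedComponentsWithStats(m); out=[]
    for i in range(1,n):
        if st_[i,4]>25: out.append((onz(T,*c[i],.102),st_[i,4],c[i]))
    return out
def pick(xy,jaw=-90,gz=.083,up=.27,sq=35):
    o=down(jaw); g=np.array([xy[0],xy[1],gz])
    h=tcp([xy[0],xy[1],.20],o); r.reach(h+[0,0,.02],o)
    r.servo_line(tcp(g,o),o,speed=.12); st("at"); r.grab(sq); s=st("grab")
    r.servo_line(tcp([xy[0],xy[1],up],o),o,speed=.15); return st("lift")
E
python3 - <<'E'
from h import *
for x in dollies(): print(x)
for i in range(4): print(i,cup(i),ok(tcp(cup(i)+[0,0,.061],down(-90)),down(-90)),ok(tcp(cup(i)+[0,0,.22],down(-42.2)),down(-42.2)))
print(ok(tcp([.5122,-.023,.08],down(-90)),down(-90)),ok(tcp([.5122,-.023,.27],down(-90)),down(-90)))
E
```

```text
(array([0.56391864, 0.06166752, 0.102     ]), np.int32(103), array([403.60194175, 182.01941748]))
(array([ 0.51362579, -0.02309161,  0.102     ]), np.int32(106), array([455.76415094, 211.14150943]))
(array([0.50276425, 0.06325727, 0.102     ]), np.int32(106), array([403.55660377, 218.36792453]))
0 [0.43997414 0.28865114 0.043     ] [ 30.  -5.  95.  -0.  90. 120.] [ 30.  -6.  79.  -0. 106.  72.]
1 [0.49034886 0.24297414 0.043     ] [ 23.  -2.  92.  -0.  90. 113.] [ 23.  -3.  76.  -0. 106.  65.]
2 [0.48565114 0.33902586 0.043     ] [ 32.   5.  85.  -0.  90. 122.] [ 32.   4.  69.  -0. 106.  74.]
3 [0.53602586 0.29334886 0.043     ] [ 26.   8.  82.  -0.  91. 116.] [ 26.   7.  66.  -0. 107.  68.]
[-6. -7. 99. -0. 88. 84.] [ -6.  -8.  80.  -0. 107.  84.]
```

```bash
python3 - <<'E'
from h import *
pick([.5128,-.0230])
save(cam("wrist"),"w4"); save(cam("side"),"s4")
E
```

```text
at t18.9 op0.0881 F [-0.7  0.6  0.5] tcp [ 0.5131 -0.0231  0.247 ]
grab t19.9 op0.0191 F [ 0.6 -0.7  1. ] tcp [ 0.5128 -0.023   0.246 ]
lift t21.3 op0.0190 F [-1.2 -0.  -3.2] tcp [ 0.5128 -0.023   0.4318]
```

View pics/s4.png

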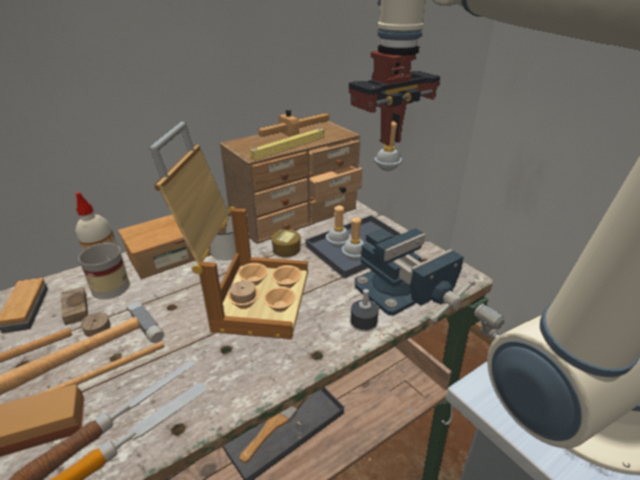

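```bash
cat >> h.py <<'E'
def place(i,jaw=-90,off=(0,0),gz=.104,carry=.235):
    o=down(jaw); c=cup(i); x,y=c[0]+off[0],c[1]+off[1]
    r.servo_line(tcp([x,y,carry],o),o,speed=.2); s=st("over")
    if s["opening"]<.015: print("LOST"); return s
    r.servo_line(tcp([x,y,gz+.02],o),o,speed=.12)
    r.servo_line(tcp([x,y,gz+.004],o),o,speed=.04); st("low")
    r.servo_line(tcp([x,y,gz],o),o,speed=.03); s=st("down"); return s
def up(z=.30):
    s=r.sense(); p=s["tcp_pos"].copy(); p[2]=z+.163; r.servo_line(p,speed=.2)
E
python3 - <<'E'
from h import *
place(1); save(cam("side"),"s5",(130,110,340,350),2.5)
E
```

```text
over t22.9 op0.0190 F [ 0.  -0.1 -3.4] tcp [0.4905 0.2422 0.3983]
low t24.6 op0.0193 F [-0.2 -1.  -2.9] tcp [0.4903 0.2429 0.2707]
down t24.8 op0.0191 F [ 4.3 -0.3 -2.4] tcp [0.4909 0.2429 0.2677]
```

View pics/s5.png

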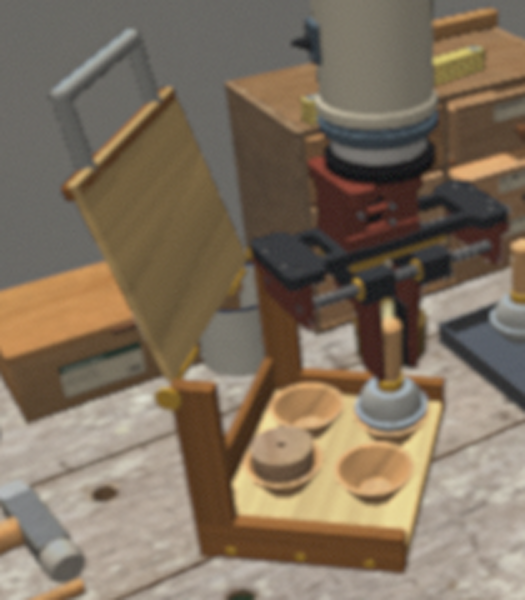

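```bash
python3 - <<'E'
from h import *
r.let_go(); up(.24); r.wait(.3); st()
save(cam("wrist"),"w5"); r.reach([.33,-.05,.43],down(-90)); save(cam("side"),"s6",(130,110,340,350),2.5);T=cam("top"); save(T,"t6",(180,130,350,310),3.3)
for x in dollies(T): print(x)
E
```

```text
t27.2 op0.0881 F [-0.6  0.3  1.1] tcp [0.4904 0.243  0.4019]
(array([0.56385268, 0.06159884, 0.102     ]), np.int32(104), array([403.64423077, 182.05769231]))
(array([0.50277608, 0.06328929, 0.102     ]), np.int32(108), array([403.53703704, 218.36111111]))
```

View pics/s6.png

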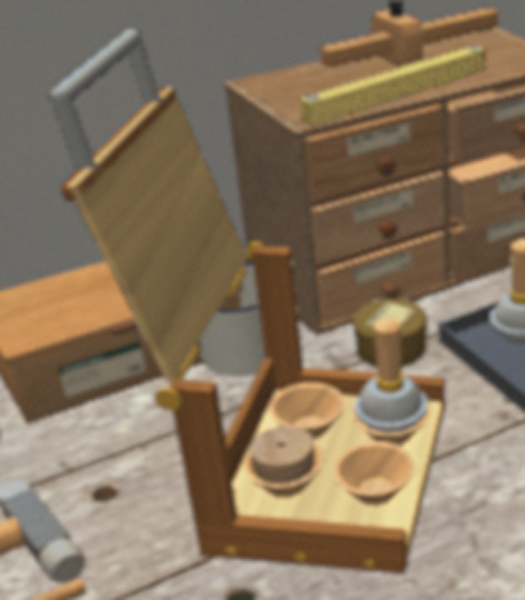

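View pics/t6.png

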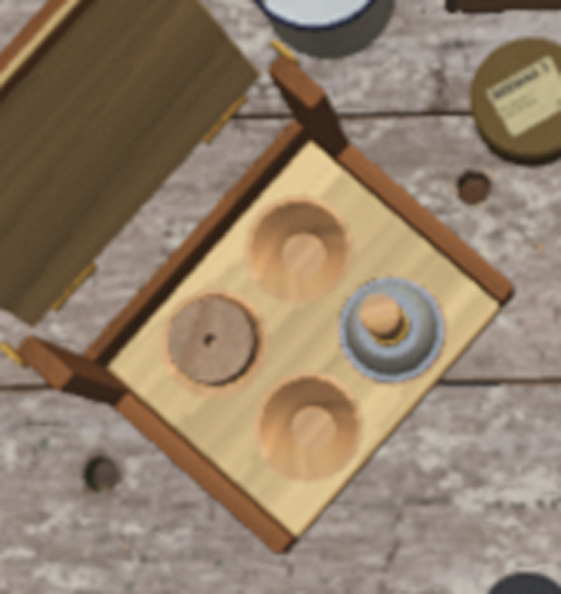

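Dolly 1 is upright in cup1, with its band ring on the rim at crop (391,330) in top and (392,402) in side. Next is the disc in cup2, using tilted and yawed jaws to clear the upright and the placed dolly.

```bash
cat >> h.py <<'E'
def dirv(a): return np.array([np.cos(np.radians(a)),np.sin(np.radians(a)),0])
def tippose(tip,o,back=0): return np.asarray(tip)-(.182+back)*zax(o)
DISC=np.array([.4865,.3385,.050])
E
python3 - <<'E'
from h import *
P=onz(cam("side"),130+282/2.5,110+444/2.5,.059); print("side plug",P)
T=cam("top");print(onz(T,180+210.5/3.3,130+339/3.3,.059))
print("handle top",tri(T,(180+382/3.3,130+313/3.3),cam("side"),(130+387/2.5,110+324/2.5)))
j=-30.2; o=down(j,15,dirv(j+90)); print(ok(tippose(DISC,o),o),ok(tippose(DISC,o,.15),o))
o2=down(0,15,dirv(90)); print(ok(tippose([.53,-.035,.014],o2),o2),ok(tippose([.53,-.035,.18],o2),o2))
E
```

```text
side plug [0.48636956 0.33935588 0.059     ]
[0.48697367 0.33693276 0.059     ]
handle top (array([0.49247472, 0.24163699, 0.12355822]), np.float64(0.002568715058068596))
[ 27.  -6. 100.   8.  73.  55.] [ 24. -14.  93.   9.  89.  55.]
[-17.   1.  98.  14.  86. -18.] [-17.  -4.  85.  15. 103. -14.]
```

```bash
python3 - <<'E'
from h import *
D=np.array([.4867,.3380,.050])
j=-30.2; o=down(j,15,dirv(j+90))
r.reach(tippose(D+[0,0,.15],o),o)
r.servo_line(tippose(D+[0,0,.03],o),o,speed=.15)
save(cam("wrist"),"w7"); save(cam("side"),"s7",(130,60,370,350),2)
E
```

```text
(no output)
```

View pics/s7.png

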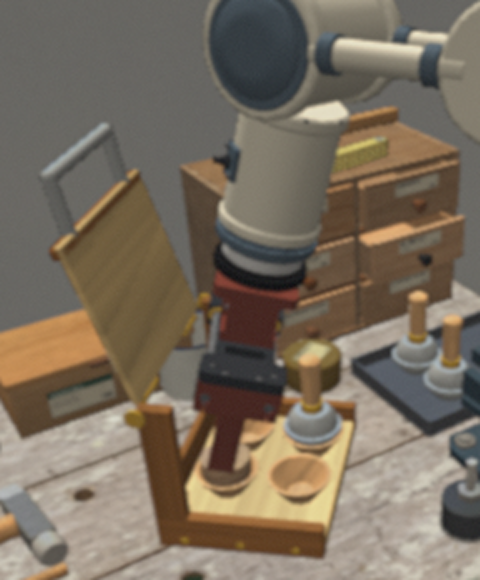

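View pics/w7.png

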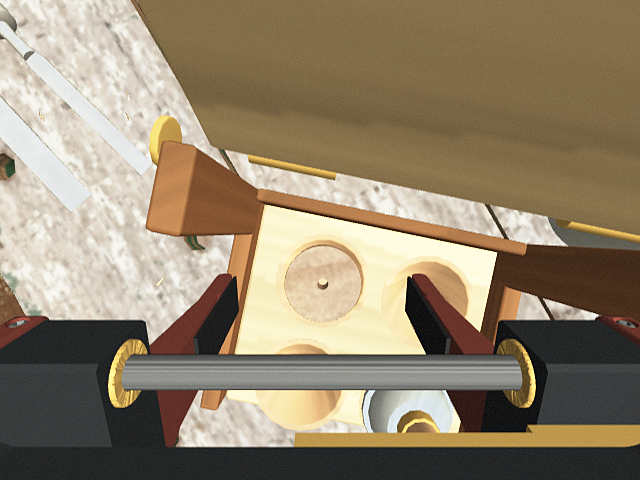

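The disc is at (323,282), centred between the fingers, with the upright and the dolly clear. I'll descend and grip.

```bash
python3 - <<'E'
from h import *
d=cam("wrist"); print("wrist disc",onz(d,323,282,.059))
D=np.array([.4867,.3380,.050])
j=-30.2; o=down(j,15,dirv(j+90))
r.servo_line(tippose(D,o),o,speed=.05); s=st("at")
if np.linalg.norm(s["contact_force"])<8:
    r.grab(15); s=st("grab")
    if s["opening"]>.03:
        r.servo_line(tippose(D+[0,0,.16],o),o,speed=.12); st("lift")
save(cam("side"),"s8",(130,60,370,350),2)
E
```

```text
wrist disc [0.48886543 0.34071444 0.059     ]
at t32.1 op0.0879 F [-0.9 -0.3  0.2] tcp [0.4631 0.2973 0.2259]
grab t32.9 op0.0450 F [ 2.8 -1.4  0.6] tcp [0.4634 0.2971 0.2261]
lift t34.4 op0.0452 F [-0.8 -0.7  0.3] tcp [0.463  0.2973 0.3846]
```

View pics/s8.png

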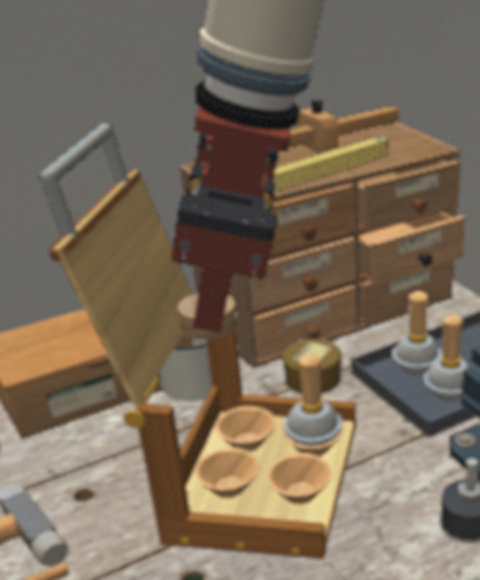

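```bash
python3 - <<'E'
from h import *
o=down(0,15,dirv(90)); G=np.array([.53,-.035,.0145])
r.servo_line(tippose(G+[0,0,.17],o),o,speed=.2); st("over")
save(cam("wrist"),"w9")
r.servo_line(tippose(G+[0,0,.02],o),o,speed=.12); s=st("near")
r.servo_line(tippose(G+[0,0,.002],o),o,speed=.03); s=st("low")
r.servo_line(tippose(G,o),o,speed=.02); s=st("low")
save(cam("side"),"s9",(250,100,490,330),2.5)
E
```

```text
over t36.5 op0.0452 F [0.2 0.3 0.2] tcp [ 0.5299 -0.0816  0.3605]
near t37.9 op0.0452 F [ 0.7  0.3 -1.1] tcp [ 0.5303 -0.0822  0.2113]
low t38.7 op0.0452 F [ 0.7 -0.4 -0.6] tcp [ 0.53   -0.0821  0.1923]
low t38.9 op0.0450 F [ 0.5 -0.7  0.1] tcp [ 0.5302 -0.0822  0.1908]
```

View pics/s9.png

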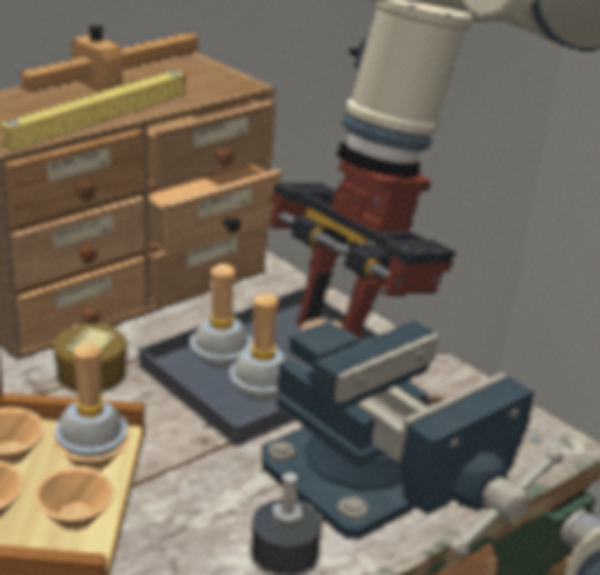

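View pics/w9.png

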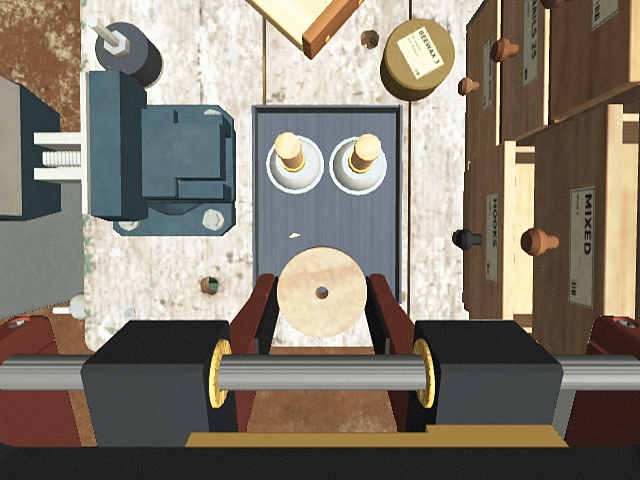

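```bash
python3 - <<'E'
from h import *
o=down(0,15,dirv(90)); G=np.array([.53,-.035,.0145])
for dz in (.0015,.003,.0045):
    r.servo_line(tippose(G-[0,0,dz],o),o,speed=.02); s=st("l")
    if s["contact_force"][2]>3: break
r.let_go(); st("open"); r.servo_line(tippose(G+[0,0,.18],o),o,speed=.15)
r.reach([.33,-.1,.43],down(-90)); T=cam("top"); save(T,"t10b",(320,130,510,270),4)
for x in dollies(T): print(x)
E
```

```text
l t39.2 op0.0453 F [-2.8 -0.1  8.6] tcp [ 0.5303 -0.0822  0.1905]
open t40.0 op0.0874 F [-0.6 -0.2 -0.6] tcp [ 0.53   -0.0821  0.1888]
(array([0.56391864, 0.06166752, 0.102     ]), np.int32(103), array([403.60194175, 182.01941748]))
(array([ 0.51725572, -0.0186203 ,  0.102     ]), np.int32(336), array([452.9702381 , 209.00892857]))
(array([0.50276425, 0.06325727, 0.102     ]), np.int32(106), array([403.55660377, 218.36792453]))
```

View pics/t10b.png

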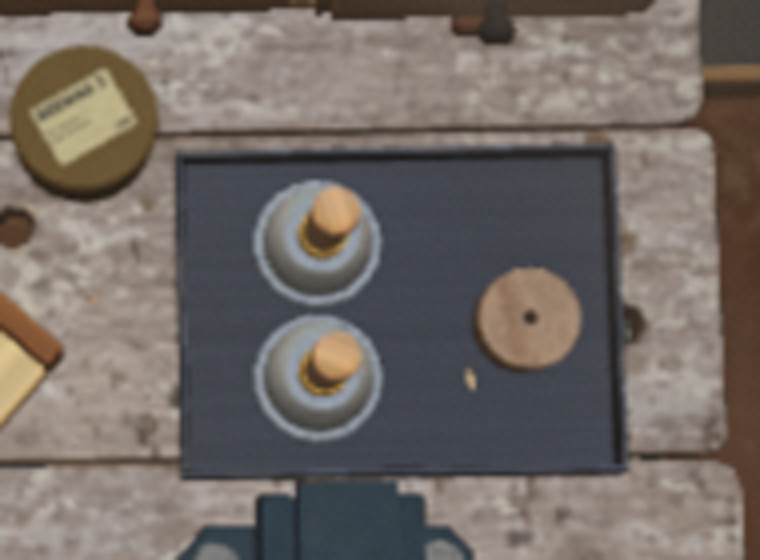

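The disc lies flat in the tray at crop (530,318), and both remaining dollies are unmoved. Next: dolly B to rear-left cup2.

```bash
python3 - <<'E'
from h import *
s=pick([.5020,.0630])
if s["opening"]>.015:
    place(2,jaw=-42.2,gz=.1035); save(cam("side"),"s11",(130,60,370,350),2)
E
```

```text
at t45.0 op0.0879 F [ 0.4 -0.6  0.5] tcp [0.5023 0.063  0.247 ]
grab t46.0 op0.0185 F [-0.9  0.5 -0.1] tcp [0.502 0.063 0.246]
lift t47.4 op0.0192 F [ 0.3  0.6 -3.2] tcp [0.502  0.063  0.4318]
over t49.0 op0.0190 F [-0.4  0.7 -4.4] tcp [0.4859 0.3382 0.3984]
low t50.6 op0.0191 F [ 1.6 -0.4 -3.1] tcp [0.4857 0.3389 0.2704]
down t50.9 op0.0187 F [ 3.6 -5.   0.7] tcp [0.4864 0.3383 0.2676]
```

View pics/s11.png

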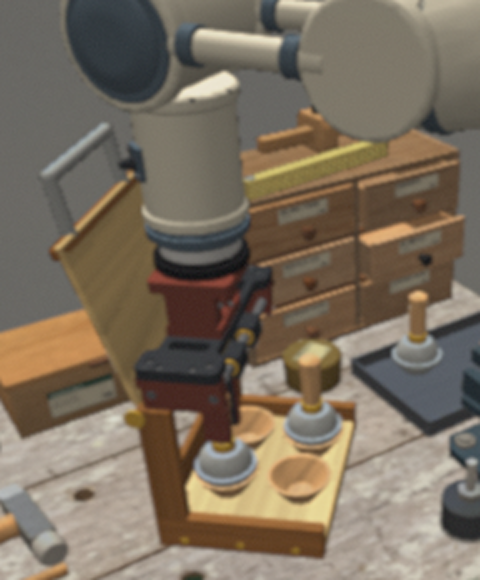

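```bash
python3 - <<'E'
from h import *
r.let_go(); up(.26); st()
r.reach([.33,-.05,.43],down(-90)); save(cam("side"),"s12",(130,110,340,350),2.5);T=cam("top"); save(T,"t12",(180,130,350,310),3.3)
for x in dollies(T): print(x)
E
```

```text
t53.0 op0.0876 F [-0.1  0.3  0.4] tcp [0.4857 0.339  0.4215]
(array([0.56385268, 0.06159884, 0.102     ]), np.int32(104), array([403.64423077, 182.05769231]))
(array([ 0.51688341, -0.01786914,  0.102     ]), np.int32(374), array([452.52139037, 209.23796791]))
```

View pics/s12.png

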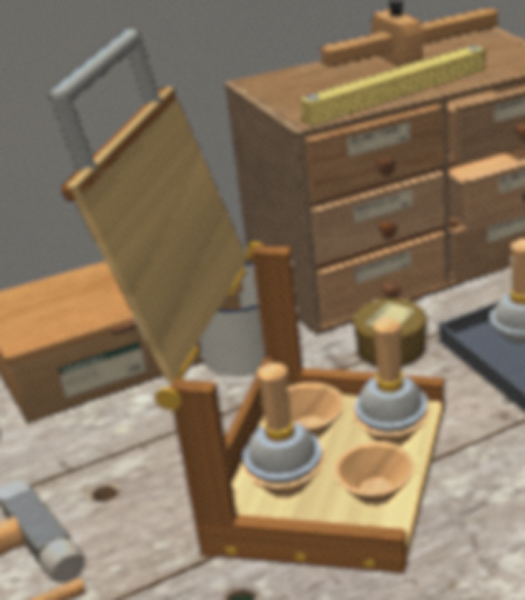

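View pics/t12.png

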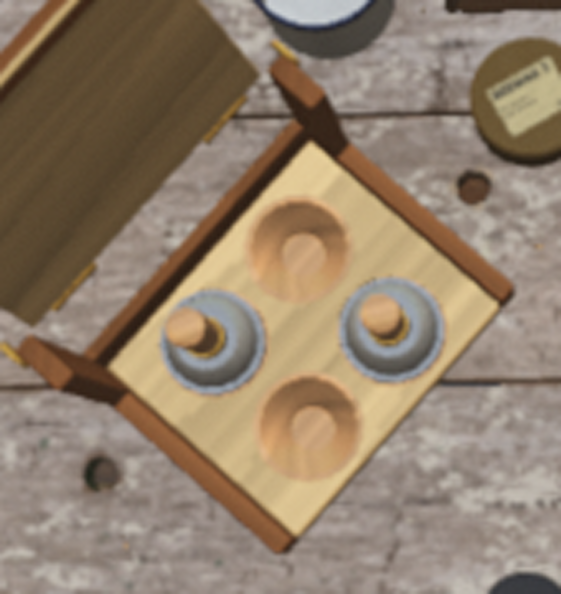

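```bash
python3 - <<'E'
from h import *
T=cam("top");S=cam("side")
for n,t_,s_,c in [("cup2",(185,328),(272,372),2),("cup1",(381,314),(386,325),1)]:
    P,e=tri(T,(180+t_[0]/3.3,130+t_[1]/3.3),S,(130+s_[0]/2.5,110+s_[1]/2.5)); print(n,P,e,"cup",cup(c))
    X=cup(c)+[0,0,.083]; print((proj(T,X)-[180,130])*3.3,(proj(S,X)-[130,110])*2.5)
E
```

```text
cup2 [0.48618497 0.3390513  0.1230972 ] 0.0020440880998411955 cup [0.48565114 0.33902586 0.043     ]
[182.10567545 327.3559539 ] [273.42240855 369.14663455]
cup1 [0.49219476 0.2423915  0.12306828] 0.003093677564351436 cup [0.49034886 0.24297414 0.043     ]
[376.72401466 315.27140326] [388.51212753 323.24914324]
```

Both placed dollies have handle tops at 123 mm, directly over their cup centres, so they are upright and seated. Last one: dolly A to front-left cup0.

```bash
python3 - <<'E'
from h import *
s=pick([.5630,.0615])
if s["opening"]>.015:
    s=place(0,jaw=-90,off=(.001,-.001),gz=.1035); save(cam("side"),"s13",(130,60,370,350),2)
E
```

```text
at t57.1 op0.0881 F [0.2 1.  0.2] tcp [0.5633 0.0615 0.2472]
grab t58.1 op0.0189 F [ 0.1  0.6 -0. ] tcp [0.563  0.0615 0.246 ]
lift t59.5 op0.0194 F [ 0.1 -0.8 -2.8] tcp [0.563  0.0615 0.4317]
over t61.0 op0.0189 F [ 0.6  0.5 -2.8] tcp [0.4413 0.2871 0.3982]
low t62.6 op0.0191 F [-0.1  0.2 -2.4] tcp [0.4409 0.2876 0.2702]
down t62.9 op0.0191 F [-1.   1.4  2.7] tcp [0.441  0.2879 0.2675]
```

View pics/s13.png

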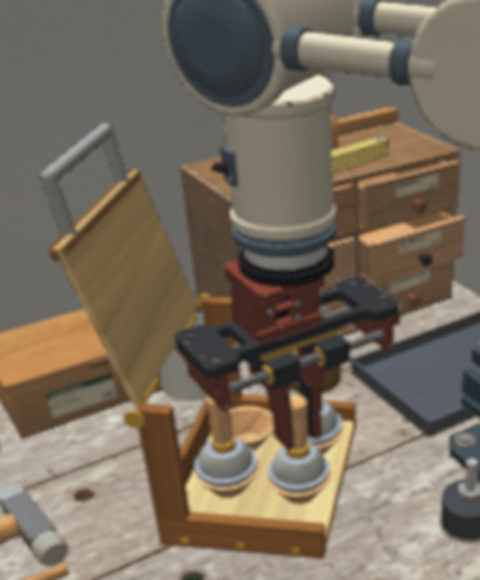

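```bash
python3 - <<'E'
from h import *
r.let_go(); st("open"); up(.28)
r.reach([.33,-.05,.43],down(-90)); S=cam("side");save(S,"s14",(130,110,340,350),2.5);T=cam("top"); save(T,"t14",(180,130,510,310),2.4)
X=cup(0)+[0,0,.083]; print(proj(T,X),(proj(S,X)-[130,110])*2.5)
E
```

```text
open t64.1 op0.0880 F [-0.3  0.5 -0.5] tcp [0.441  0.2876 0.2665]
[266.04334022 256.91460507] [369.43125128 376.27947612]
```

View pics/s14.png

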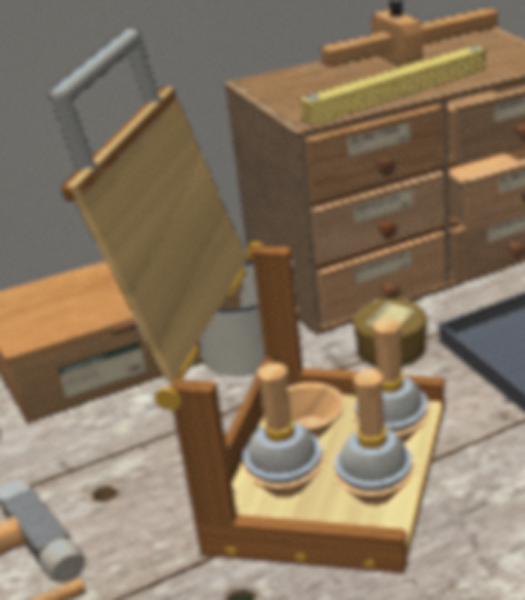

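View pics/t14.png

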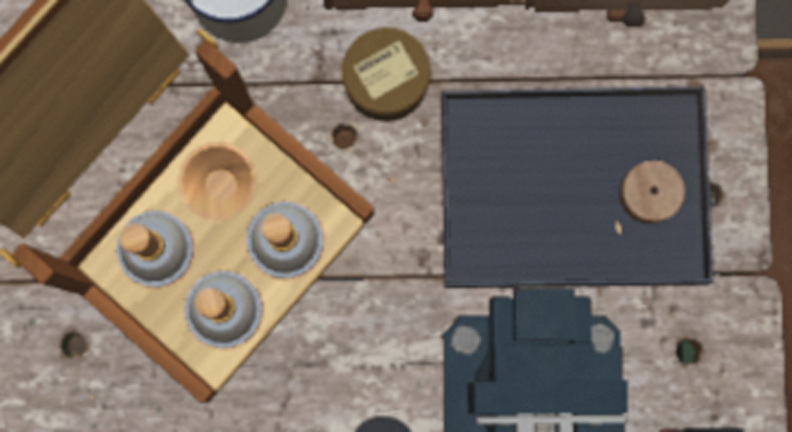

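All three are settled: the predicted and seen handle tops agree, with cup0's at crop (369,376). The disc is flat in the tray. Now I'll fold the cover to 45°.

```bash
python3 - <<'E'
from h import *
p,o=railpose(106,15,1,.07); print(ok(p,o)); r.reach([.45,.15,.52],down(-42+90)); r.reach(p,o)
save(cam("wrist"),"w15")
p,o=railpose(106,15); r.servo_line(p,o,speed=.06); st(); r.grab(20); s=st("grab")
E
```

```text
[ 28.  10.  51.   5. 105. -17.]
 t70.6 op0.0880 F [0.1 0.4 0.2] tcp [0.5521 0.3599 0.4848]
grab t71.8 op0.0117 F [1.2 0.7 0.8] tcp [0.5523 0.3601 0.4842]
```

View pics/w15.png

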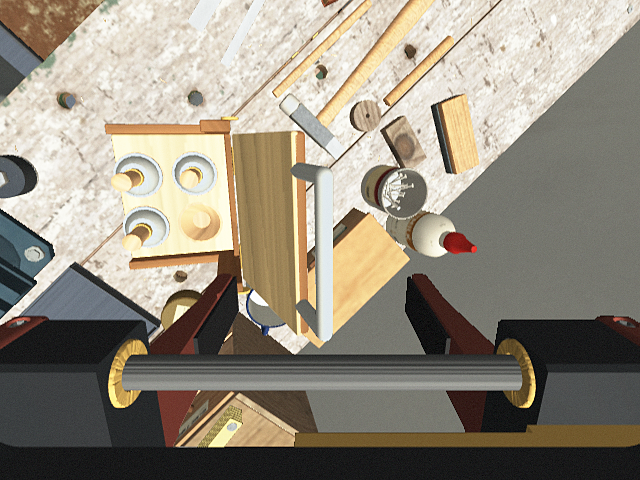

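```bash
python3 - <<'E'
from h import *
ths=np.linspace(106,45,12)
for th in ths[1:]:
    al=15+10*(106-th)/61
    p,o=railpose(th,al); r.servo_line(p,o,speed=.07)
    s=r.sense(); f=s["contact_force"]; print("%.0f"%th,np.round(f,1),"%.4f"%s["opening"],end="; ")
    if np.linalg.norm(f)>45 or s["opening"]<.008: print("STOP");break
st(); S=cam("side"); T=cam("top"); save(S,"s16",(130,60,370,350),2); save(T,"t16",(180,130,350,310),3.3)
E
```

```text
100 [-1.  -1.4  2.6] 0.0115; 95 [ 0.5 -2.   5.3] 0.0115; 89 [-0.4 -1.8  6. ] 0.0112; 84 [-1.7 -2.8  6.4] 0.0111; 78 [-1.5 -3.7  6.5] 0.0114; 73 [-1.8 -3.8  5.5] 0.0118; 67 [-2.1 -3.6  4.3] 0.0113; 62 [-1.7 -3.4  1.6] 0.0114; 56 [-0.5 -3.1  0.9] 0.0114; 51 [ 0.1 -4.2  0.7] 0.0114; 45 [ 0.1 -2.  -0. ] 0.0113;  t76.7 op0.0113 F [ 0.1 -2.  -0. ] tcp [0.4075 0.2003 0.425 ]
```

View pics/s16.png

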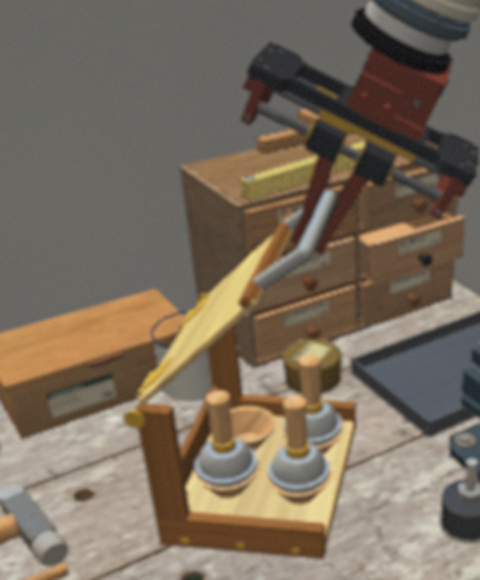

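```bash
python3 - <<'E'
from h import *
r.let_go(); p,o=railpose(45,25,1,.09); print(ok(p,o)); r.servo_line(p,o,speed=.12); st()
r.reach([.33,-.1,.43],down(-90))
S=cam("side"); T=cam("top"); save(S,"s17",(170,130,330,280),4.5); save(T,"t17",(180,130,350,310),3.3)
E
```

```text
[ 14. -30.  92.  14.  97. -29.]
 t79.0 op0.0876 F [ 0.5 -0.6 -0.2] tcp [0.3822 0.1723 0.5062]
```

View pics/s17.png

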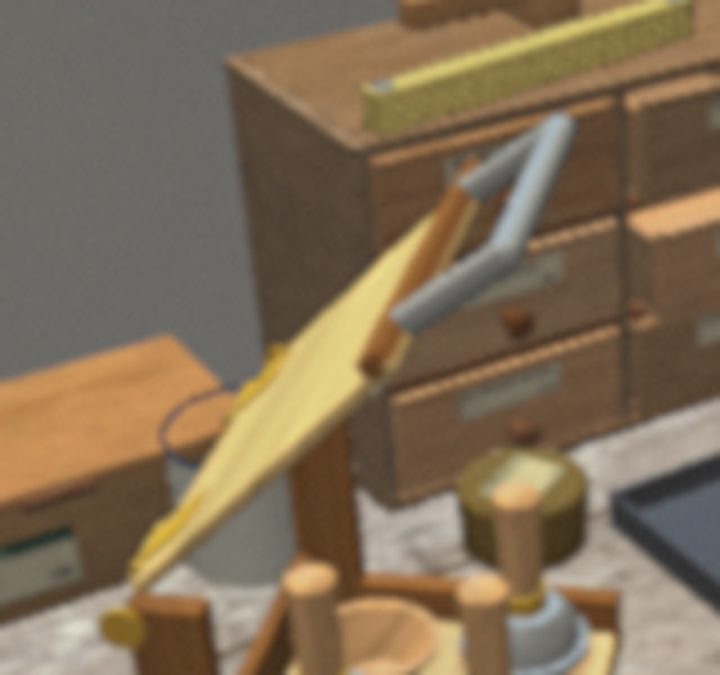

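View pics/t17.png

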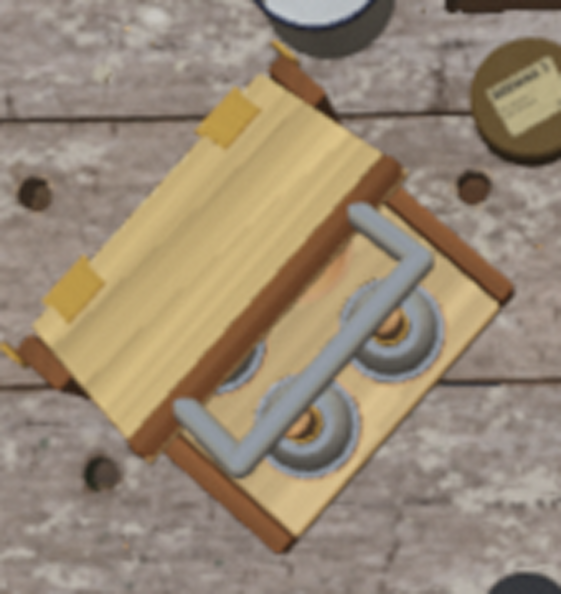

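```bash
python3 - <<'E'
from h import *
T=cam("top");S=cam("side"); t=lambda a,b:(180+a/3.3,130+b/3.3); s=lambda a,b:(170+a/4.5,130+b/4.5)
R,e1=tri(T,t(426,258),S,s(560,121)); L,e2=tri(T,t(240,468),S,s(509,256)); M=(R+L)/2
print(R,L,e1,e2,np.linalg.norm(R-L)); print("mid",M)
for H in (HINGE,):
    v=M-H; print("angle",np.degrees(np.arctan2(v[2],-(v@EX))),np.hypot(v[2],v@EX), "from z",np.degrees(np.arcsin(v[2]/.192)))
for th in (43,45,47): 
    m=HINGE-.192*np.cos(np.radians(th))*EX+.192*np.sin(np.radians(th))*EZ
    for y in(.052,-.052): print(th,y,(proj(T,m+y*EY)-[180,130])*3.3,(proj(S,m+y*EY)-[170,130])*4.5)
E
```

```text
[0.49621257 0.21144324 0.27796322] [0.4111432  0.28623372 0.2764616 ] 0.0036382009081007906 0.0010575419008158882 0.11328136531885637
mid [0.45367789 0.24883848 0.27721241]
angle 44.46414921970734 0.19303295282816743 from z 44.76747536323645
43 0.052 [248.48092782 464.99149576] [518.12294634 262.15563623]
43 -0.052 [419.22477977 274.38264929] [571.53002368 140.90936023]
45 0.052 [238.11546166 456.89118538] [503.68223689 248.24471125]
45 -0.052 [409.97098055 265.1997654 ] [558.93346571 128.27498267]
47 0.052 [227.38951076 448.4363615 ] [488.6826142 234.6715931]
47 -0.052 [400.33013171 255.69999554] [545.84587459 115.96365219]
```

```bash
python3 - <<'E'
from h import *
T=cam("top"); save(T,"t18"); S=cam("side"); save(S,"s18"); st()
print("saw",onz(T,340,318,.074))
E
```

```text
t80.7 op0.0876 F [ 0.4  0.3 -0.5] tcp [ 0.3301 -0.0998  0.4301]
saw [0.338812   0.17070127 0.074     ]
```

View pics/t18.png

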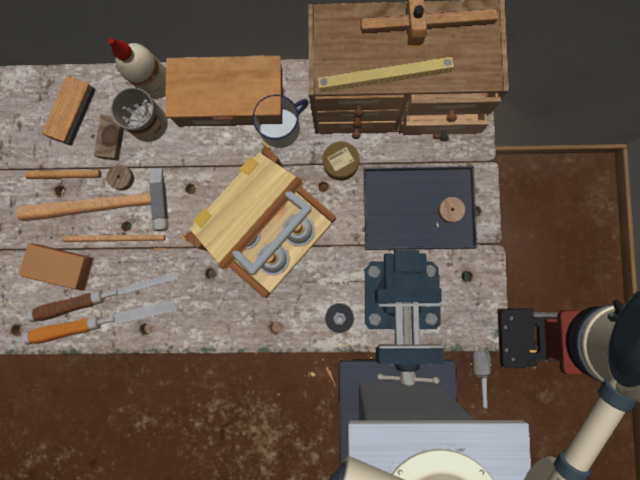

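View pics/s18.png

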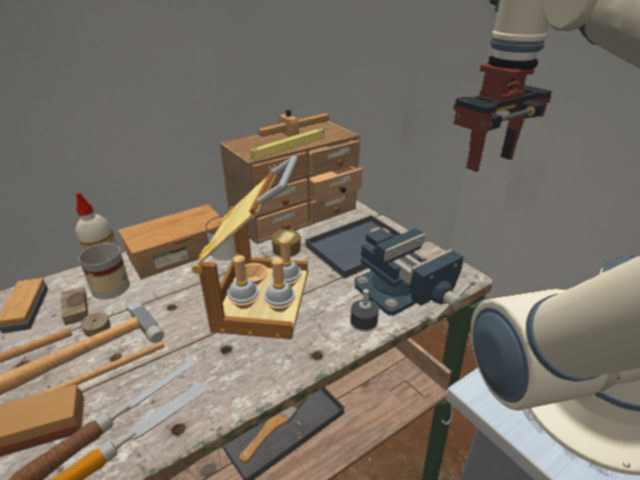

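The final views show the three dollies upright in their cups, the disc flat in the tray at top (452,209), and the cover half-way down. The saw at (340,318) and the tin at (341,160) haven't moved, and the arm is clear.

```bash
python3 -c "
from station import r
r.hand_in()"
```

```text
the job is handed in; nothing more can be done
```

The job is done and handed in at about 81 s on the robot's clock, with the arm parked clear of everything.

- **Cover:** I swung it up to about 106° first. After everything was placed I folded it down and let go. The rail measured 44.5–44.8° by triangulating the two camera views, against 45° from the arm's own position.
- **Dollies:** There were three in the tray, and each is upright in its own cup: front right, rear left and front left. Two handle tops (front right and rear left) triangulated to 123 mm over their cup centres. I expected about 126 mm, which is just outside the roughly 2 mm calibration error. For the third (front left) I checked only the side view, where its top appeared where predicted.
- **Disc:** It lies flat in the tray.
- **Hole saw and wax tin:** Both were still in their starting positions in the final pictures.

One small disagreement: the top and side cameras placed the cups up to about 5 mm apart, so I used the average. I felt contact of up to 6 N while lowering dollies into the cups, and they settled when released. I saw no knocked dolly and no slackened grip.

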